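# Clamp a sample pellet in the infrared analyser

## Robot

A 6-joint arm with a two-finger parallel gripper is mounted at the origin on a cart in front of the work surface, level with it; the furniture and walls round the work are solid. World frame = base frame: x ahead of the robot, y to its left, z up, the work surface at z = 0. Lengths are in m, angles in rad, forces in N, time in s.
With the tool pointing down it reaches from about 0.225 to 0.875 m from the base axis. Payload 3.4 kg.
Tool frame: the origin (TCP) lies midway between the tips of the shut fingers; the grasp point (between the pads) lies 19 mm behind it (manip.grasp_offset is the distance from the TCP to the grasp point, in m); x points along the fingers, y is the direction in which the jaws open and shut, and the axes are right-handed (so a half turn about x gives the same grasp; the last joint's range is limited). The gripper opens to 85 mm and grips with 20 to 120 N. Pads are 22 mm wide; open, the fingers measure 114 mm over their backs; the gripper's body (76 mm by 85 mm) begins 54 mm behind the grasp point. The pads swing forward as they close: fully open they stand 13 mm farther back than shut.
Start: joints at [-1.374, 0.276, 1.505, -0, 1.361, -0.121], TCP at [0.18, -0.546, 0.231] pointing down, gripper open.
Joint ranges: [-2.89, 2.89], [-0.75, 2.08], [0.22, 2.7], [-1.18, 4.32], [0.11, 2.71], [-2.7, 2.7]. Speed limits (rad/s): [2.57, 2.57, 3.14, 3.14, 3.14, 3.14].

## Interface

Orientations are given as a unit quaternion [w, x, y, z].
In Python, from rig import manip gives the robot as it stands.
- The arm moves only by the shell command python3 -m creep 'ROWS' [OPENING] [FORCE]. ROWS is a JSON object of lists of equal length, an entry for each row: "delta_pos": the shift along the tool's x, y, z in cm, a list of three; "dr": the turn, a rotation vector about the tool's x, y, z in rad, a list of three. In form: {"delta_pos": [[dx, dy, dz], ...], "dr": [[rx, ry, rz], ...]}. A call has 1 to 10 rows; each row is the pose to reach, as a shift and turn from the pose commanded when the call began, along the tool's axes at that moment; what a row does not reach only later rows make up. A row lasts 1/10 s, in which the tool goes at most 50 mm and 8.59 degrees, less where a joint would pass 70% of its speed; a pose out of reach is approached as far as the arm can. A call with a gripper value outside its range is refused whole. OPENING is the opening, from -1 (shut) to 1 (fully open), set as the call begins (- or left out, the last holds). The fingers move at their own pace and stop on an object; FORCE is the grip in N (left out, the last holds). Time passes only in rows, so rows that repeat a pose let the fingers close. It gives the time, the measured TCP pose, the force and the opening at its end, in the units of the state.
- manip.get_state(): the state, without advancing time (a new reading comes with each control period).
- manip.get_image(name): name is "scene" or "top" or "wrist"; returns a dict with "pixels" (400x640x3 uint8, blue, green, red), "depth" (400x640 float32, m along the optical axis (not along the pixel's ray), 0 where there is no reading), "intrinsics" (3x3 intrinsics, pixels), "rvec" (rotation vector, rad) and "tvec" (3), from world to camera coordinates, as OpenCV has them. Camera axes: x right, y down, z forward; pixel columns grow to the right and rows downward; lengths in m; the calibration is good to about 2 mm. The wrist camera is an equidistant fisheye: a pixel r from the principal point sees the ray r / f radians off the axis. A picture is of the moment at which its call begins.
- manip.sign_off(): hands the job in, once; it reports no verdict.
The state is a dict: "clock": time; "qpos": joint angles; "qd": joint speeds; "effort": joint torques, N m; "position": TCP position; "ee_rot": TCP orientation; "contact_force": force on the tool from outside, world axes, zero at the start; "moment": the same for the moment, N m; "width": finger opening in m.
Only numpy, scipy, OpenCV 4.12 (cv2) and the standard library are available. Lean on these libraries where they do the work, as an engineer would, in place of code of your own. Each camera call takes 0.05 s, during which the arm holds its last target. There are 200 camera calls.

## Task

Take the round pellet out of the pocket tray and stand it in the well of the infrared analyser, then swing the clamp arm in to its stop so that the pressure screw is over the pellet. Turn the screw clockwise until it seats, back it off a quarter turn to ease the spring pressure, and finish still gripping the screw knob there, as it has to be held while the spectrum is taken. Leave the flat chips in their pockets and do not disturb the forceps, the beaker or the squeeze bottle.

Things in the scene. Friction and masses are not known exactly. Their poses are not given: they have to be found in the camera images.
- pellet_center (a point): centre of the round pellet, a loose upright cylinder 14 mm in diameter and 16 mm tall (12 g, off-white). It starts in one of the six pockets of the tray and stands 10 mm out of it; its centre is then 16 mm above the bench. Its z axis is its upright axis
- pocket_tray: fixed grey tray with 2 x 3 square pockets, 66 x 96 x 14 mm (x, y, z of the tray); origin at the centre of its underside. Pockets are 18 mm square, 6 mm deep, 28 mm apart, at x = -14 and +14, y = -28, 0 and +28 mm
- chip_a: flat square chip 14.5 x 14.5 x 5 mm lying in another pocket, its top just below the tray's top; origin at the centre of its underside. To be left there
- chip_b: a second chip like chip_a, in another pocket
- analyser: fixed white box with a steel top plate, the infrared analyser; its case runs from x = -65 to +125 and y = -67 to +67 mm of its own frame, the plate's top is 50 mm above the bench. Origin on the bench straight below the well. A post stands at x = +85, y = 0 mm and carries the swing arm (22 mm wide, a 7 mm stop pin beside its place at x = +52, y = +14.5 mm, up to 87 mm), whose top is 89 mm above the bench (94 mm at the post's cap and round the screw)
- well (a point): centre of the floor of the sample well, a round blind hole in the plate, 17 mm in diameter and 5 mm deep with a 3 mm chamfer at its mouth; its floor is 45 mm above the bench. A pellet standing in it has its centre 8 mm above this point and stands 11 mm out of the plate. Its axes are those of the analyser
- swing_arm (a joint): angle of the clamp arm about its upright post, rad: 0 at its stop with the screw straight above the well; grows counter-clockwise seen from above as the arm is swung away towards -y of the analyser (starts 1.7 to 2.0). The arm stays where it is left; about 1.5 N at the knob moves it. The knob's axis is 85 mm from the post's axis. If the knob is gripped to swing the arm, turn the grip along with the arm, or the screw turns in the arm as it swings
- pressure_screw (a joint): angle of the pressure screw in the arm, rad: 0 when it seats against a hard stop, grows counter-clockwise seen from above as it is backed off (starts 2.5 to 3.2, range to 4.2), so a clockwise turn lowers the value. The friction torque is about 0.04 N m; the screw stays where it is left
- screw_grip (a point): centre of the knurled round knob of the pressure screw, on its axis (upright): the knob is 30 mm in diameter and 24 mm tall, gripped from above across any diameter. The centre is 118.5 mm above the bench when the screw is seated and 1.6 mm higher for each radian backed off. The point turns with the screw
- press_foot: the small steel foot, 9 mm in diameter, below the screw; origin at the centre of its flat underside. It rises and sinks with the screw, does not turn, and is sprung: with a pellet in the well it presses 5 N when the screw is seated, about 2.7 N after a quarter turn back, and is clear of the pellet when the screw is backed off 2.2 rad or more
- screw_head: the knob itself (same part as screw_grip); origin on its axis at its underside, 12 mm below screw_grip
- forceps: flat metal forceps lying on the bench, 14 x 126 x 8 mm; origin at the centre of the underside. A bystander
- beaker: small glass beaker, 45 mm wide, 52 mm tall; origin at the centre of the underside. A bystander
- squeeze_bottle: white dropper bottle, 41 mm in diameter, 83 mm tall; origin at the centre of the underside. A bystander

How it is judged:
By the outcome, as a careful person would: the job done as asked, in the order asked, and still so for the second after the job is handed in, while the arm keeps its last pose, push and grip.
It also fails if it takes over 67 s, if anything falls off the work surface, if the arm or the gripper's body presses on something with over 40 N, if the wrist force passes 120 N, or if a joint passes its speed limit or range.

## Working session

There is one attempt and no reset: what is moved stays moved. The work goes in short steps, Python scripts to look and compute and a shell command to move; the robot and the scene stay as the last step left them, time stands still between calls to the robot, and variables do not carry over. Pictures are saved under pics/ and viewed, about 8 in all and at most 12, crops included, and the job is handed in when it is done.

```bash
ls; mkdir -p pics; cat > h.py <<'E'
import numpy as np, cv2
from rig import manip
from scipy.spatial.transform import Rotation as R
def grab(n,save=None):
    im=manip.get_image(n)
    np.savez(''+n+'.npz',**{k:np.asarray(v) for k,v in im.items()})
    if save: cv2.imwrite('pics/'+save,im['pixels'])
    return im
def pts(im):  # world points for pinhole cams from depth
    K=np.array(im['intrinsics']);M=cv2.Rodrigues(np.array(im['rvec'],float))[0];t=np.array(im['tvec']).reshape(3)
    d=im['depth'];v,u=np.mgrid[:d.shape[0],:d.shape[1]]
    c=np.stack([(u-K[0,2])/K[0,0]*d,(v-K[1,2])/K[1,1]*d,d],-1)
    return (c-t)@M
def ray(im,u,v,z,fish=False):
    K=np.array(im['intrinsics']);M=cv2.Rodrigues(np.array(im['rvec'],float))[0];t=np.array(im['tvec']).reshape(3)
    a=np.array([(u-K[0,2])/K[0,0],(v-K[1,2])/K[1,1]])
    if fish:
        r=np.hypot(*a); d=np.array([*(a/r*np.sin(r)),np.cos(r)]) if r>1e-9 else np.array([0,0,1.])
    else: d=np.array([*a,1.])
    o=-M.T@t; d=M.T@d
    return o+d*(z-o[2])/d[2]
E
python3 - <<'E'
from h import *
a=grab('top','top1.png');grab('scene','scene1.png')
s=manip.get_state();print(s)
for n in('top','scene'):
    z=np.load(n+'.npz');M=cv2.Rodrigues(z['rvec'])[0];print(n,z['intrinsics'],-M.T@z['tvec'].reshape(3))
E
```

```text
pics
{'clock': 0.1, 'qpos': array([-1.37398838e+00,  2.76528678e-01,  1.50599729e+00,  2.83460367e-05,
        1.36068827e+00, -1.20996688e-01]), 'qd': array([ 0.00085077, -0.00253767, -0.00328894,  0.00183935,  0.00065631,
        0.00035079]), 'effort': array([ 9.18980513e-04, -4.17701232e+01, -2.46404690e+01, -2.08915212e-04,
        5.78489140e-03, -4.61028549e-06]), 'position': array([ 0.17959276, -0.54574925,  0.23053164]), 'ee_rot': array([-0.11131327, -0.69818651, -0.11245982,  0.69821038]), 'contact_force': array([-0.21187646, -0.24939717,  0.16888433]), 'moment': array([ 0.01143358, -0.0041132 , -0.00321792]), 'width': 0.08577257573274516}
top [[375.39689184   0.         319.24115652]
 [  0.         375.39689184 200.40580676]
 [  0.           0.           1.        ]] [0.37970887 0.07555731 1.16075603]
scene [[422.5613241    0.         327.03334748]
 [  0.         422.5613241  203.13609131]
 [  0.           0.           1.        ]] [0.0621593  0.77609813 0.69061986]
```

View pics/top1.png

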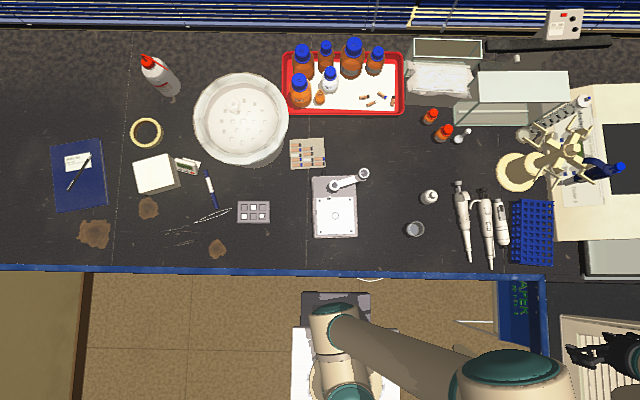

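View pics/scene1.png

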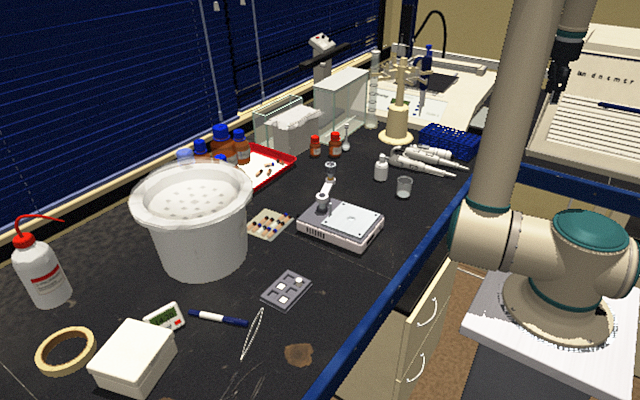

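```bash
python3 - <<'E'
from h import *
a=np.load('top.npz');b=np.load('scene.npz')
A=cv2.resize(a['pixels'][150:260,215:395],None,fx=4.4,fy=4.4,interpolation=cv2.INTER_CUBIC)
cv2.imwrite('pics/c1.png',A)
P=pts(a)
for (u,v) in [(253,212),(243,205),(243,215),(335,215),(320,185),(335,186),(363,173),(350,178),(355,230),(318,232)]:
    print(u,v,P[v,u].round(4))
E
```

```text
253 212 [0.4929 0.287  0.011 ]
243 205 [0.5141 0.319  0.0103]
243 215 [0.4828 0.3168 0.0138]
335 215 [0.4851 0.0357 0.0457]
320 185 [0.5751 0.0821 0.0451]
335 186 [0.5642 0.0386 0.0954]
363 173 [ 0.5956 -0.0375  0.1341]
350 178 [ 0.5899 -0.0049  0.0874]
355 230 [ 0.4418 -0.0245  0.0429]
318 232 [0.4336 0.0853 0.0463]
```

View pics/c1.png

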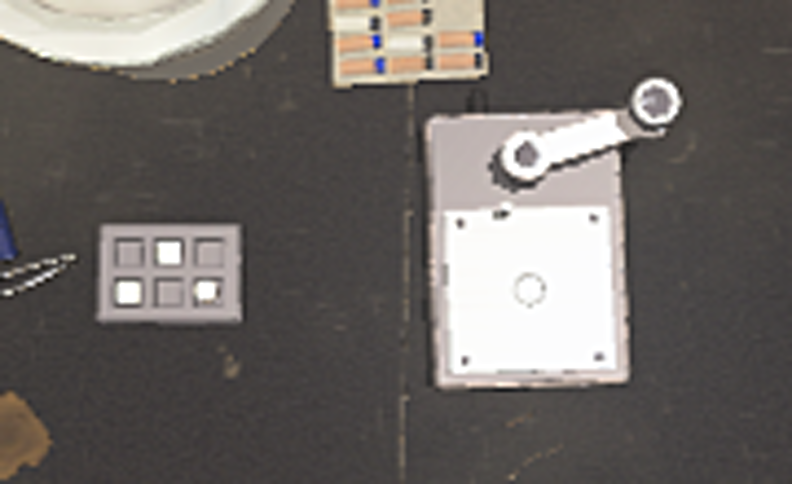

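```bash
cat >> h.py <<'E'
def pose():
    s=manip.get_state();q=np.array(s['ee_rot']);return s,np.array(s['position']),R.from_quat(q[[1,2,3,0]]).as_matrix()
def plan(p,yaw_y=None):
    """shift in cm in tool axes, and rx to bring jaw (tool y) to world yaw; tool x down"""
    s,t,M=pose(); d=M.T@(np.array(p)-t)*100
    out=None
    if yaw_y is not None:
        # target: x=(0,0,-1), y=(cos,sin,0)
        x=np.array([0,0,-1.]);y=np.array([np.cos(yaw_y),np.sin(yaw_y),0]);T=np.stack([x,y,np.cross(x,y)],1)
        out=R.from_matrix(M.T@T).as_rotvec().round(3)
    print('tcp',t.round(4),'yaw_y',round(float(np.arctan2(M[1,1],M[0,1])),3),'q6',round(s['qpos'][5],3),'q1',round(s['qpos'][0],3),'delta cm',d.round(2),'dr',out,'F',s['contact_force'].round(1),'w',round(s['width'],4),'t',s['clock'])
E
python3 - <<'E'
from h import *
a=np.load('top.npz')
f=lambda u,v,z:ray(a,215+u/4.4,150+v/4.4,z).round(4)
print('well',f(529,289,.05),'post',f(526,155,.094),'knob',f(656,100,.135),'pellet',f(206,291,.024))
print('tray corners',f(97,320,.014),f(242,321,.014),f(98,225,.014),f(240,224,.014))
print(pose()[2].round(3))
plan([.466,.263,.16],np.pi/2);plan([.466,.263,.16],-np.pi/2)
E
```

```text
well [0.4827 0.0351 0.05  ] post [0.5666 0.0399 0.094 ] knob [ 0.5963 -0.0404  0.135 ] pellet [0.4795 0.2572 0.024 ]
tray corners [0.4587 0.3339 0.014 ] [0.4599 0.233  0.014 ] [0.5253 0.3364 0.014 ] [0.5279 0.2369 0.014 ]
[[-0.     0.312 -0.95 ]
 [ 0.002 -0.95  -0.312]
 [-1.    -0.002 -0.   ]]
tcp [ 0.1796 -0.5457  0.2305] yaw_y -1.253 q6 -0.121 q1 -1.374 delta cm [  7.17 -67.86 -52.48] dr [-2.824e+00 -2.000e-03  0.000e+00] F [-0.2 -0.2  0.2] w 0.0858 t 0.1
tcp [ 0.1796 -0.5457  0.2305] yaw_y -1.253 q6 -0.121 q1 -1.374 delta cm [  7.17 -67.86 -52.48] dr [0.318 0.    0.002] F [-0.2 -0.2  0.2] w 0.0858 t 0.1
```

```bash
python3 -m creep '{"delta_pos":[[0,-2,-1.6],[0,-5,-4],[0,-8.5,-6.8],[0,-12,-9.6],[0,-15.5,-12.4],[0,-19,-15.2],[0,-22.5,-18],[0,-26,-20.8],[0,-29.5,-23.6],[0,-33,-26.4]],"dr":[[0.03,0,0],[0.06,0,0],[0.09,0,0],[0.12,0,0],[0.15,0,0],[0.18,0,0],[0.21,0,0],[0.24,0,0],[0.26,0,0],[0.28,0,0]]}' && python3 - <<'E'
from h import *
plan([.479,.257,.17],-1.53)
E
```

```text
clock: 1.1
position: [0.3273, -0.1484, 0.2312]
ee_rot: [0.013, 0.707, 0.013, -0.707]
contact_force: [0.8, -0.3, 0.5]
width: 0.0854
tcp [ 0.3273 -0.1484  0.2312] yaw_y -1.535 q6 0.914 q1 -0.62 delta cm [  6.12 -39.97 -16.62] dr [-0.005 -0.    -0.   ] F [ 0.8 -0.3  0.5] w 0.0854 t 1.1
```

```bash
python3 -m creep '{"delta_pos":[[0,-4,-1.7],[0,-8,-3.3],[0,-12.5,-5.2],[1,-17,-7],[2,-21.5,-9],[3,-26,-11],[4,-30.5,-12.7],[5,-35,-14.5],[6,-38,-16],[6,-40,-16.6]],"dr":[[0,0,0],[0,0,0],[0,0,0],[0,0,0],[0,0,0],[0,0,0],[0,0,0],[0,0,0],[0,0,0],[0,0,0]]}' && python3 - <<'E'
from h import *
plan([.479,.257,.17],-1.53)
im=grab('wrist','w1.png')
print(im['intrinsics'])
M=cv2.Rodrigues(np.array(im['rvec']))[0];print(-M.T@np.array(im['tvec']).reshape(3),M.round(2))
E
```

```text
clock: 2.1
position: [0.4781, 0.2581, 0.1691]
ee_rot: [-0.014, -0.706, -0.014, 0.708]
contact_force: [-0.1, -0.6, 0.1]
width: 0.085
tcp [0.4781 0.2581 0.1691] yaw_y -1.531 q6 1.897 q1 0.367 delta cm [-0.09  0.11 -0.09] dr [-0.001  0.003 -0.001] F [-0.1 -0.6  0.1] w 0.085 t 2.1
[[309.70691629   0.         317.90634961]
 [  0.         309.70691629 199.85915608]
 [  0.           0.           1.        ]]
[0.54844722 0.2613441  0.31144637] [[ 0.04 -1.    0.  ]
 [-0.96 -0.04  0.28]
 [-0.28 -0.01 -0.96]]
```

View pics/w1.png

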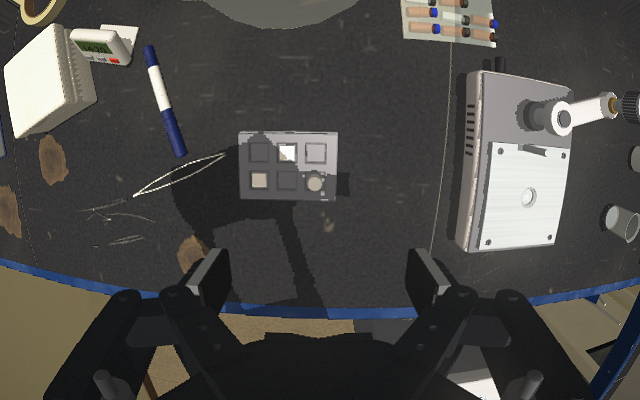

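The wrist view shows the round pellet at about (315,184) in the near right pocket, chips at (287,152) and (259,180), and the well at (528,197).

```bash
python3 - <<'E'
from h import *
im=np.load('wrist.npz')
p=im['pixels']
g=p.astype(int)
c=cv2.resize(p[165:205,295:340],None,fx=12,fy=12,interpolation=cv2.INTER_NEAREST)
c2=cv2.resize(p[175:220,505:550],None,fx=11,fy=11,interpolation=cv2.INTER_NEAREST)
H=max(c.shape[0],c2.shape[0]);pad=lambda x:cv2.copyMakeBorder(x,0,H-x.shape[0],0,0,cv2.BORDER_CONSTANT)
cv2.imwrite('pics/c2.png',cv2.resize(np.hstack([pad(c),pad(c2)]),None,fx=.76,fy=.76))
d=im['depth'];print(d[176:194:2,305:326:2].round(3))
print(p[176:194:2,305:326:2].mean(2).astype(int))
print('pel',ray(im,315,184,.024,True),'well',ray(im,528,197,.05,True))
for u,v in[(239,131),(338,131),(239,199),(338,201)]: print(ray(im,u,v,.014,True).round(4))
E
```

```text
[[0.304 0.31  0.309 0.298 0.296 0.295 0.298 0.302 0.309 0.308 0.304]
 [0.306 0.31  0.298 0.294 0.294 0.293 0.291 0.294 0.306 0.31  0.305]
 [0.305 0.311 0.294 0.295 0.294 0.294 0.295 0.295 0.299 0.31  0.304]
 [0.306 0.294 0.295 0.295 0.295 0.295 0.295 0.294 0.294 0.312 0.306]
 [0.306 0.294 0.296 0.295 0.295 0.295 0.295 0.296 0.295 0.31  0.306]
 [0.307 0.311 0.297 0.297 0.296 0.295 0.295 0.295 0.295 0.313 0.305]
 [0.307 0.313 0.313 0.296 0.296 0.297 0.298 0.296 0.313 0.312 0.307]
 [0.308 0.309 0.31  0.296 0.296 0.297 0.296 0.311 0.31  0.311 0.307]
 [0.307 0.306 0.307 0.308 0.307 0.306 0.307 0.307 0.308 0.309 0.308]]
[[ 81  92  98 114 112 103 108 104  87  81  82]
 [ 73  90 116 161 170 172 158 127 124 137  80]
 [ 70  94 163 173 171 172 170 167 116 161  78]
 [ 67 110 174 171 170 170 170 171 137  97  82]
 [ 69 120 172 169 170 170 168 169 168  82  81]
 [ 68  95 175 169 169 168 168 171 113  80  82]
 [ 69  82 119 172 169 168 169 160  90  86  82]
 [ 75  72  74 119 144 151 144  76  91  94  83]
 [ 88  88  86  86  85  84  84  83 151 148  83]]
pel [0.48069438 0.26116095 0.024     ] well [0.48409335 0.03944596 0.05      ]
[0.529  0.3372 0.014 ]
[0.5314 0.2411 0.014 ]
[0.46   0.3382 0.014 ]
[0.4618 0.2375 0.014 ]
```

View pics/c2.png

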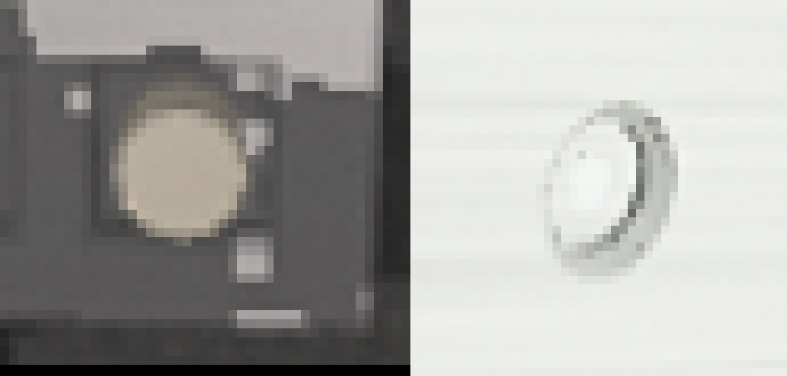

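```bash
cat >> h.py <<'E'
def proj(im,P):
    K=np.array(im['intrinsics']);M=cv2.Rodrigues(np.array(im['rvec'],float))[0];c=M@np.array(P)+np.array(im['tvec']).reshape(3)
    r=np.hypot(c[0],c[1]);th=np.arctan2(r,c[2]);return K[:2,2]+K[0,0]*th*c[:2]/max(r,1e-9)
E
python3 - <<'E'
from h import *
im=np.load('wrist.npz');s,t,M=pose()
print('tcp px',proj(im,t))
for sg in(-1,1):
    for b in(.013,.032): print(sg,b,proj(im,t+M@[-b,sg*.0425,0]).round(1),proj(im,t+M@[-b,sg*.0425,-.011]).round(1),proj(im,t+M@[-b,sg*.0425,.011]).round(1))
p=im['pixels'].mean(2).astype(int)
for r in (252,256,260):print(r,p[r,204:236],p[r,400:440])
E
```

```text
tcp px [314.00095238 253.24203567]
-1 0.013 [225.8 263.7] [223.1 243. ] [228.5 283.1]
-1 0.032 [214.5 284. ] [210.8 261.4] [218.2 304.7]
1 0.013 [402.3 263.5] [404.7 242.7] [399.8 282.9]
1 0.032 [413.1 283.8] [416.4 261.2] [409.7 304.6]
252 [49 48 50 53 65 83 89 89 88 88 88 87 88 87 88 59 28 20 24 23 17 17 23 21
 41 57 56 57 59 58 54 53] [ 58  60  59  59  57  57  58  56  35  27  28  25  26  27  27  27  39  67
  88  87  87  86  88  87  87  87  89  78  61  94 100  57  61  62  61  62
  61  62  66  65]
256 [91 77 79 90 87 87 87 89 87 88 89 90 68 33 22 22 20 21 20 18 22 18 22 21
 17 56 58 58 55 53 57 57] [56 56 56 59 59 59 56 47 25 27 27 26 27 27 27 25 29 25 32 48 72 89 87 86
 87 87 86 87 87 88 82 68 59 61 64 64 64 62 62 61]
260 [87 87 87 87 88 87 89 89 88 85 49 24 20 23 22 22 21 19 20 21 21 21 21 21
 17 39 55 57 57 60 55 54] [58 58 55 55 55 58 56 39 24 29 28 28 25 25 26 26 29 26 26 27 27 36 57 80
 87 87 88 86 87 87 87 87 84 68 40 32 32 32 34 44]
```

```bash
python3 -m creep '{"delta_pos":[[2,-0.1,-0.1],[4,-0.2,-0.2],[6,-0.35,-0.3],[8,-0.35,-0.3],[10,-0.35,-0.3],[11.5,-0.35,-0.3],[12,-0.35,-0.3],[12,-0.35,-0.3],[12,-0.35,-0.3]],"dr":[[0,0,0],[0,0,0],[0,0,0],[0,0,0],[0,0,0],[0,0,0],[0,0,0],[0,0,0],[0,0,0]]}' -0.1 30 && python3 - <<'E'
from h import *
im=grab('wrist');s,t,M=pose()
plan([.481,.2615,.015],-1.53)
print('tcp px',proj(im,t), 'pel pred',proj(im,[.481,.2615,.024]))
cv2.imwrite('pics/w2.png',cv2.resize(im['pixels'][140:340,200:440],None,fx=3,fy=3,interpolation=cv2.INTER_NEAREST))
E
```

```text
clock: 3.05
position: [0.4815, 0.2593, 0.0519]
ee_rot: [0.013, 0.707, 0.013, -0.707]
contact_force: [0.1, 0.2, 0.5]
width: 0.0384
tcp [0.4817 0.2594 0.0522] yaw_y -1.533 q6 1.9 q1 0.367 delta cm [ 3.72 -0.21  0.07] dr [-0.003 -0.002  0.   ] F [-0.2 -0.5  0.2] w 0.0386 t 3.1
tcp px [318.43484893 254.60409285] pel pred [314.83824466 234.68834387]
```

View pics/w2.png

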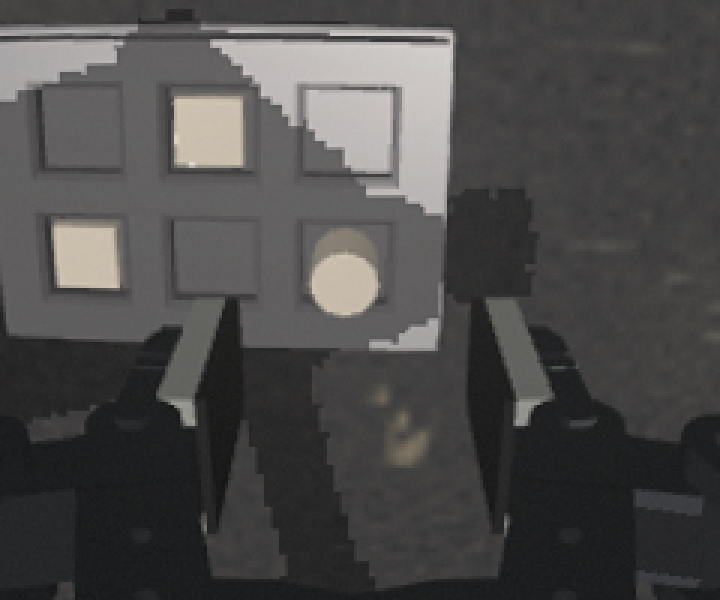

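The pellet top is at crop (345,285), which is full-frame (315,235). That agrees with the calibrated prediction to under 1 px. The fingers straddle it and need a 2 mm shift.

```bash
python3 -m creep '{"delta_pos":[[1,-0.2,0.05],[2,-0.2,0.05],[3,-0.2,0.05],[3.5,-0.2,0.05],[3.6,-0.2,0.05],[3.6,-0.2,0.05]],"dr":[[0,0,0],[0,0,0],[0,0,0],[0,0,0],[0,0,0],[0,0,0]]}' && python3 -m creep '{"delta_pos":[[0,0,0],[0,0,0],[0,0,0],[0,0,0],[0,0,0],[0,0,0],[0,0,0]],"dr":[[0,0,0],[0,0,0],[0,0,0],[0,0,0],[0,0,0],[0,0,0],[0,0,0]]}' -1 35
```

```text
clock: 3.7
position: [0.4803, 0.2612, 0.0149]
ee_rot: [-0.013, -0.707, -0.013, 0.707]
contact_force: [0.6, -0.1, -0.0]
width: 0.0385
clock: 4.4
position: [0.4808, 0.2615, 0.0157]
ee_rot: [0.013, 0.707, 0.013, -0.707]
contact_force: [0.7, -0.3, 4.4]
width: 0.0106
```

```bash
python3 - <<'E'
from h import *
im=grab('wrist');s,t,M=pose();print(s['width'],s['contact_force'],t)
cv2.imwrite('pics/w3.png',cv2.resize(im['pixels'][160:330,220:420],None,fx=3.5,fy=3.5,interpolation=cv2.INTER_NEAREST))
E
```

```text
0.01078736069486065 [ 0.32636409 -0.28725689  5.67702421] [0.48081255 0.26142918 0.01566975]
```

View pics/w3.png

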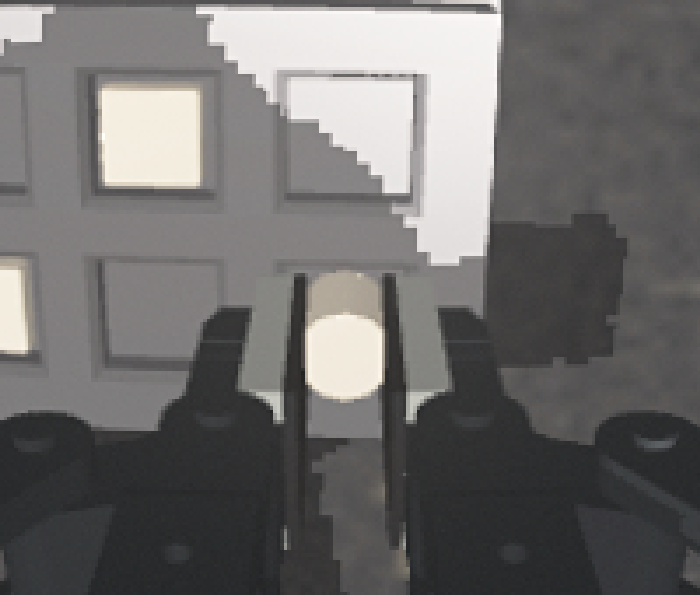

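The pellet is held upright between the pads (crop centre (345,355)). I'll lift it and carry it over the analyser.

```bash
python3 -m creep '{"delta_pos":[[-1,0,0],[-3,0,0],[-6,0,0],[-9,0.5,0],[-9.5,3,0.1],[-9.5,6,0.2],[-9.5,9.5,0.3],[-9.5,13,0.4],[-9.5,16.5,0.5],[-9.5,20,0.55]],"dr":[[0,0,0],[0,0,0],[0,0,0],[0,0,0],[0,0,0],[0,0,0],[0,0,0],[0,0,0],[0,0,0],[0,0,0]]}' && python3 -m creep '{"delta_pos":[[0,1.2,0],[0,2.2,0],[0,2.2,0],[0,2.2,0],[0,2.2,0]],"dr":[[0,0,0],[0,0,0],[0,0,0],[0,0,0],[0,0,0]]}' && python3 - <<'E'
from h import *
im=grab('wrist');s,t,M=pose();plan([.484,.038,.06],-1.53)
for P in ([.484,.038,.05],[.484,.038,.045],t,t+[0,0,.009]): print(proj(im,P))
cv2.imwrite('pics/w4.png',cv2.resize(im['pixels'][130:330,190:450],None,fx=3,fy=3,interpolation=cv2.INTER_NEAREST))
E
```

```text
clock: 5.45
position: [0.4818, 0.06, 0.1105]
ee_rot: [-0.014, -0.707, -0.013, 0.707]
contact_force: [-1.0, 0.5, -0.7]
width: 0.0104
clock: 5.95
position: [0.4832, 0.0403, 0.1102]
ee_rot: [-0.014, -0.707, -0.014, 0.707]
contact_force: [-0.0, 1.2, -0.1]
width: 0.0107
tcp [0.4832 0.0403 0.1102] yaw_y -1.532 q6 1.471 q1 -0.061 delta cm [ 5.02  0.23 -0.07] dr [-0.002  0.     0.   ] F [ 0.4 -0.4 -0.7] w 0.0107 t 6.0
[321.83666444 215.28880762]
[321.75017426 212.99860071]
[318.7699733  254.74924127]
[318.82025436 262.9122274 ]
```

View pics/w4.png

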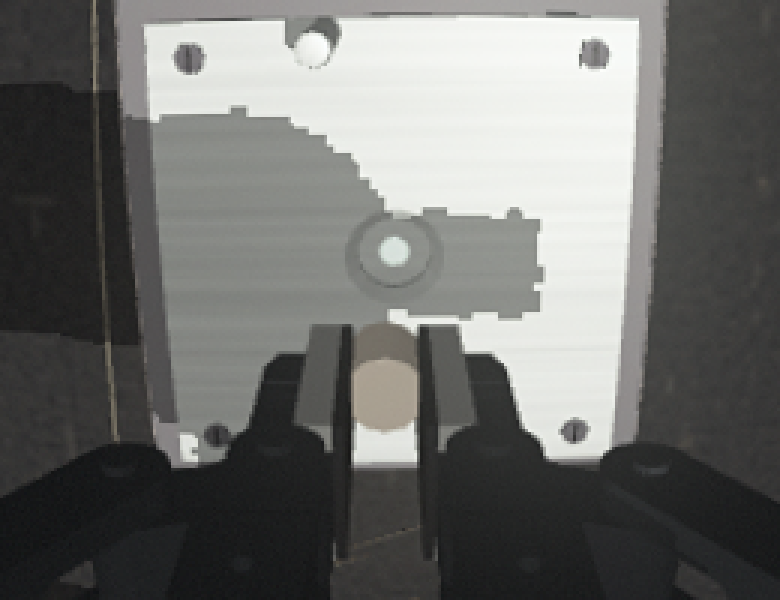

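The well ring is centred at crop (395,257), which puts it at (0.484, 0.0383). The held pellet is about 0.5 mm off the TCP, so I'll lower it.

```bash
python3 -m creep '{"delta_pos":[[1.5,0.23,-0.03],[3,0.23,-0.03],[4.2,0.23,-0.03],[4.8,0.23,-0.03],[4.8,0.23,-0.03]],"dr":[[0,0,0],[0,0,0],[0,0,0],[0,0,0],[0,0,0]]}' && python3 -m creep '{"delta_pos":[[0.2,0,0],[0.4,0,0],[0.6,0,0],[0.8,0,0],[0.8,0,0]],"dr":[[0,0,0],[0,0,0],[0,0,0],[0,0,0],[0,0,0]]}'&& python3 - <<'E'
from h import *
plan([.4835,.038,.0535],-1.53)
E
```

```text
clock: 6.5
position: [0.4831, 0.0375, 0.0616]
ee_rot: [-0.014, -0.706, -0.014, 0.708]
contact_force: [-0.2, 0.5, -1.2]
width: 0.0109
clock: 7.0
position: [0.4835, 0.0369, 0.0542]
ee_rot: [-0.013, -0.707, -0.013, 0.707]
contact_force: [-0.3, -0.8, -0.3]
width: 0.0109
tcp [0.4835 0.0369 0.0542] yaw_y -1.533 q6 1.466 q1 -0.067 delta cm [ 0.07 -0.11 -0.  ] dr [-0.003  0.    -0.   ] F [-0.3 -0.8 -0.3] w 0.0109 t 7.0
```

```bash
python3 -m creep '{"delta_pos":[[0.05,-0.05,0],[0.07,-0.05,0],[0.07,-0.05,0]],"dr":[[0,0,0],[0,0,0],[0,0,0]]}' && python3 -m creep '{"delta_pos":[[0,0,0],[0,0,0],[0,0,0],[0,0,0],[-0.5,0,0],[-2,0,0],[-4.5,0,0],[-7,0,0],[-7,0,0]],"dr":[[0,0,0],[0,0,0],[0,0,0],[0,0,0],[0,0,0],[0,0,0],[0,0,0],[0,0,0],[0,0,0]]}' -0.3 && python3 - <<'E'
from h import *
im=grab('wrist');s,t,M=pose();plan([.596,-.04,.2],0)
P=[.484,.0383,.061];print(proj(im,P))
cv2.imwrite('pics/w5.png',cv2.resize(im['pixels'][60:300,190:560],None,fx=2.1,fy=2.1,interpolation=cv2.INTER_NEAREST))
E
```

```text
clock: 7.3
position: [0.4837, 0.0375, 0.0536]
ee_rot: [0.013, 0.707, 0.013, -0.707]
contact_force: [-1.2, 0.1, 0.3]
width: 0.011
clock: 8.2
position: [0.4863, 0.0373, 0.127]
ee_rot: [0.014, 0.71, 0.013, -0.704]
contact_force: [0.1, -0.1, -1.0]
width: 0.03
tcp [0.485  0.0374 0.1254] yaw_y -1.533 q6 1.467 q1 -0.066 delta cm [ -7.41   8.16 -10.83] dr [-1.533 -0.003 -0.004] F [-0.2 -0.5 -0.3] w 0.0299 t 8.25
[316.85214571 217.36455706]
```

View pics/w5.png

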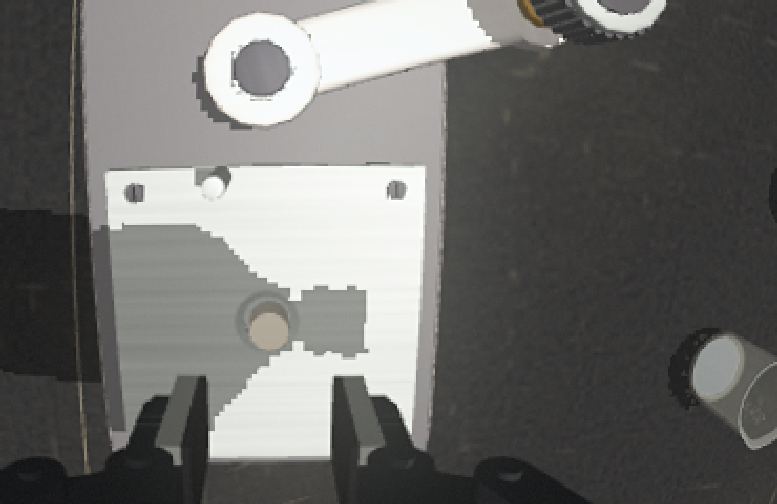

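The pellet stands in the well (crop (268,331), full-frame (317.4,217.4), predicted (316.9,217.4)). Post cap is at crop (262,68) and the knob at upper right. Next I go above the knob with the wrist wound back.

```bash
python3 - <<'E'
from h import *
im=np.load('wrist.npz')
print('post',ray(im,190+262/2.1-.25,60+68/2.1-.25,.094,True),'pellet',ray(im,317.2,217.2,.061,True))
E
python3 -m creep '{"delta_pos":[[-3,0,0],[-6,0.5,-0.7],[-6.5,1.6,-2.2],[-6.5,3,-4],[-6.5,4.5,-6],[-6.5,6,-8],[-6.5,7.3,-9.8],[-6.5,8.2,-10.8],[-6.5,8.2,-10.8],[-6.5,8.2,-10.8]],"dr":[[-0.14,0,0],[-0.28,0,0],[-0.42,0,0],[-0.56,0,0],[-0.7,0,0],[-0.84,0,0],[-0.98,0,0],[-1.12,0,0],[-1.26,0,0],[-1.4,0,0]]}' 0.25 && python3 -m creep '{"delta_pos":[[0,0,0],[0,0,0],[0,0,0],[0,0,0],[0,0,0],[0,0,0],[0,0,0],[0,0,0],[0,0,0],[0,0,0]],"dr":[[-0.14,0,0],[-0.28,0,0],[-0.42,0,0],[-0.56,0,0],[-0.7,0,0],[-0.84,0,0],[-0.98,0,0],[-1.12,0,0],[-1.26,0,0],[-1.4,0,0]]}' && python3 -m creep '{"delta_pos":[[0,0,0],[0,0,0],[0,0,0],[0,0,0],[0,0,0],[0,0,0],[0,0,0],[0,0,0],[0,0,0],[0,0,0]],"dr":[[-0.14,0,0],[-0.28,0,0],[-0.42,0,0],[-0.56,0,0],[-0.7,0,0],[-0.84,0,0],[-0.98,0,0],[-1.1,0,0],[-1.1,0,0],[-1.1,0,0]]}' && python3 - <<'E'
from h import *
im=grab('wrist','w6.png');s,t,M=pose();plan([.596,-.04,.2],2.43)
print(proj(im,[.597,-.04,.135]),proj(im,t),proj(im,[.567,.041,.094]))
E
```

```text
post [0.56854608 0.0425873  0.094     ] pellet [0.48413287 0.03805668 0.061     ]
clock: 9.25
position: [0.5942, -0.0407, 0.1867]
ee_rot: [-0.466, -0.53, -0.468, 0.532]
contact_force: [0.2, 0.0, 0.5]
width: 0.0533
clock: 10.25
position: [0.5939, -0.0403, 0.187]
ee_rot: [0.698, 0.105, 0.7, -0.105]
contact_force: [-0.7, -0.6, 0.3]
width: 0.0537
clock: 11.25
position: [0.5942, -0.0403, 0.1876]
ee_rot: [0.652, -0.273, 0.653, 0.274]
contact_force: [-0.7, -0.3, -0.2]
width: 0.0531
tcp [ 0.5943 -0.0403  0.1878] yaw_y 2.365 q6 -2.549 q1 -0.184 delta cm [-1.22 -0.1   0.14] dr [-0.065 -0.001 -0.001] F [-0.4  0.4  0.2] w 0.0535 t 11.3
[314.94700387 222.91669401] [317.41347638 254.73455686] [406.54306829 245.65991614]
```

View pics/w6.png

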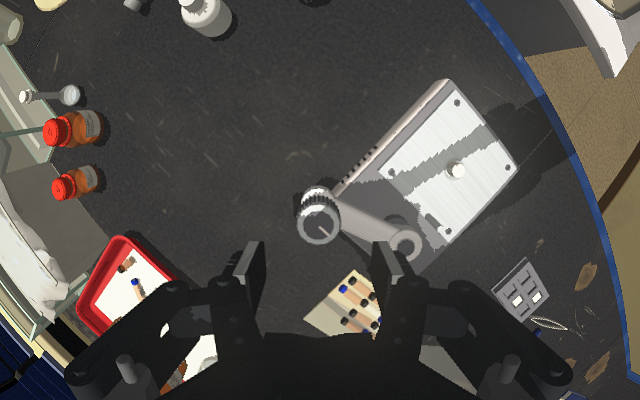

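The knob top is a ring at about (319,223) and the post cap is at (406,244). I'll fit the ring to get the knob offset.

```bash
python3 - <<'E'
from h import *
im=np.load('wrist.npz');d=im['depth'];print(d[215:232:4,305:336:4].round(3))
g=cv2.cvtColor(im['pixels'],cv2.COLOR_BGR2GRAY)
print(cv2.HoughCircles(cv2.resize(g[180:270,270:440],None,fx=4,fy=4),cv2.HOUGH_GRADIENT,1.5,100,param1=100,param2=30,minRadius=45,maxRadius=130))
# top-surface pixels by depth
m=np.zeros_like(g);w=(d>0)&(abs(d-np.median(d[218:229,312:326]))<.008);m[195:255,290:350]=w[195:255,290:350]
v,u=np.nonzero(m);print('bbox',u.min(),u.max(),v.min(),v.max(),cv2.minEnclosingCircle(np.stack([u,v],1).astype(np.float32)))
for p in((319,223),(318.5,222.5)):print(ray(im,*p,.135,True))
print('post',ray(im,406,244,.094,True));plan([.5955,-.0395,.11])
E
```

```text
[[0.207 0.207 0.205 0.206 0.206 0.205 0.205 0.206]
 [0.207 0.207 0.206 0.205 0.206 0.206 0.206 0.207]
 [0.207 0.208 0.206 0.208 0.206 0.208 0.207 0.207]
 [0.207 0.207 0.207 0.208 0.207 0.208 0.209 0.208]
 [0.208 0.209 0.208 0.207 0.208 0.206 0.208 0.21 ]]
[[[188.25 177.75  78.9 ]
  [548.25 260.25  60.9 ]
  [326.25 102.75  66.  ]]]
bbox 295 341 198 244 ((317.98931884765625, 221.3422393798828), 23.573503494262695)
[ 0.59510553 -0.0380474   0.135     ]
[ 0.59509331 -0.03853804  0.135     ]
post [0.56635809 0.03940426 0.094     ]
tcp [ 0.5943 -0.0403  0.1878] yaw_y 2.365 q6 -2.549 q1 -0.184 delta cm [ 7.78 -0.04  0.15] dr None F [-0.4  0.4  0.2] w 0.0535 t 11.3
```

```bash
python3 -m creep '{"delta_pos":[[2,0.04,0.14],[4,0.04,0.14],[6,0.04,0.14],[7.4,0.04,0.14],[8,0.04,0.14],[8,0.04,0.14]],"dr":[[0,0,0],[0,0,0],[0,0,0],[0,0,0],[0,0,0],[0,0,0]]}' && python3 -m creep '{"delta_pos":[[0,0,0],[0,0,0],[0,0,0],[0,0,0],[0,0,0],[0,0,0]],"dr":[[0,0,0],[0,0,0],[0,0,0],[0,0,0],[0,0,0],[0,0,0]]}' -1 40 && python3 - <<'E'
from h import *
plan([.595,-.039,.11]);print(manip.get_state()['moment'])
im=grab('wrist')
cv2.imwrite('pics/w7.png',cv2.resize(im['pixels'][170:340,200:440],None,fx=3,fy=3,interpolation=cv2.INTER_NEAREST))
E
```

```text
clock: 11.9
position: [0.5948, -0.039, 0.1076]
ee_rot: [0.651, -0.273, 0.653, 0.274]
contact_force: [-0.1, -0.0, 0.2]
width: 0.0533
clock: 12.5
position: [0.5958, -0.0389, 0.1096]
ee_rot: [0.652, -0.274, 0.651, 0.274]
contact_force: [-0.9, 1.2, 5.8]
width: 0.029
tcp [ 0.5958 -0.0389  0.1096] yaw_y 2.367 q6 -2.549 q1 -0.182 delta cm [-0.04  0.06 -0.06] dr None F [-0.9  1.2  5.8] w 0.029 t 12.5
[0.27746612 0.13015146 0.01589207]
```

View pics/w7.png

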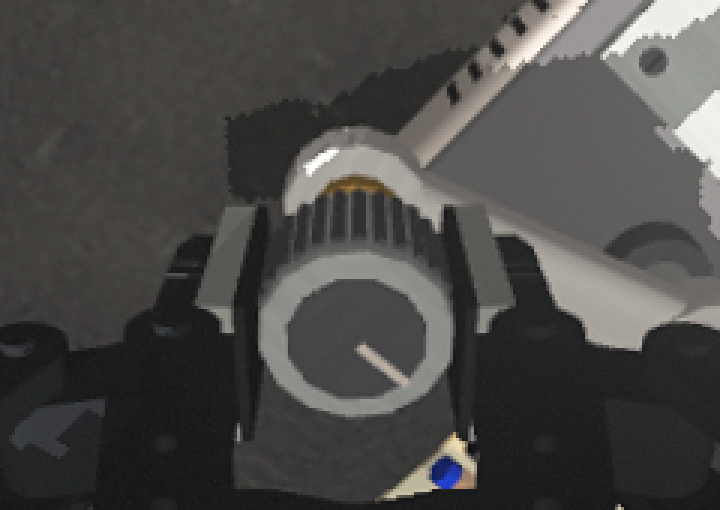

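The knob is gripped centrally, with its ring centre at crop (355,335) midway between the pads. A mark line on the top can be used to check the turn later. Now I'll work out the arc.

```bash
cat > arc.py <<'E'
from h import *
import sys
s,t,M=pose();K=t[:2];W=np.array([.484,.0383])
m=(K+W)/2;e=W-K;L=np.linalg.norm(e);n=np.array([-e[1],e[0]])/L
c=[m+sg*n*np.sqrt(.085**2-L*L/4) for sg in(1,-1)]
P=max(c,key=lambda q:q[0]); 
if len(sys.argv)>1: P=np.array(eval(sys.argv[1]))
a0=np.arctan2(*(K-P)[::-1]);a1=np.arctan2(*(W-P)[::-1]);tot=(a0-a1)%(2*np.pi)
print('P',P.round(4),'rad',np.linalg.norm(K-P),'to go',round(tot,3),'F',s['contact_force'].round(1),'q6',s['qpos'][5].round(3))
for k in range(1,11):
    a=a0-.1*k;p=np.array([*(P+np.linalg.norm(K-P)*np.array([np.cos(a),np.sin(a)])),t[2]])
    d=M.T@(p-t)*100;d[0]=0;print(k,d.round(2).tolist(),round(.1*k,2))
E
python3 arc.py
```

```text
P [0.5689 0.0417] rad 0.08500000000000002 to go 1.854 F [-0.5  0.8  5.2] q6 -2.549
1 [0.0, 0.42, -0.74] 0.1
2 [0.0, 0.92, -1.43] 0.2
3 [0.0, 1.48, -2.06] 0.3
4 [0.0, 2.11, -2.64] 0.4
5 [0.0, 2.78, -3.15] 0.5
6 [0.0, 3.51, -3.59] 0.6
7 [0.0, 4.28, -3.96] 0.7
8 [0.0, 5.07, -4.25] 0.8
9 [0.0, 5.9, -4.46] 0.9
10 [0.0, 6.74, -4.58] 1.0
```

```bash
python3 -m creep '{"delta_pos":[[0,0.42,-0.74],[0,0.92,-1.43],[0,1.48,-2.06],[0,2.11,-2.64],[0,2.78,-3.15],[0,2.78,-3.15]],"dr":[[0.1,0,0],[0.2,0,0],[0.3,0,0],[0.4,0,0],[0.5,0,0],[0.5,0,0]]}' && python3 arc.py '[.5689,.0417]'
```

```text
clock: 13.15
position: [0.5537, -0.042, 0.1096]
ee_rot: [0.7, -0.104, 0.699, 0.104]
contact_force: [-0.4, 2.7, 5.3]
width: 0.0284
P [0.5689 0.0417] rad 0.085034441373362 to go 1.351 F [-0.4  2.7  5.3] q6 -2.068
1 [0.0, 0.43, -0.74] 0.1
2 [0.0, 0.92, -1.42] 0.2
3 [0.0, 1.49, -2.06] 0.3
4 [0.0, 2.11, -2.64] 0.4
5 [0.0, 2.79, -3.15] 0.5
6 [0.0, 3.52, -3.59] 0.6
7 [0.0, 4.29, -3.95] 0.7
8 [0.0, 5.09, -4.24] 0.8
9 [0.0, 5.91, -4.45] 0.9
10 [0.0, 6.75, -4.57] 1.0
```

Low forces, so I continue.

```bash
python3 -m creep '{"delta_pos":[[0,0.43,-0.74],[0,0.92,-1.42],[0,1.49,-2.06],[0,2.11,-2.64],[0,2.79,-3.15],[0,3.52,-3.59],[0,4.29,-3.95],[0,5.09,-4.24],[0,5.91,-4.45],[0,6.75,-4.57]],"dr":[[0.1,0,0],[0.2,0,0],[0.3,0,0],[0.4,0,0],[0.5,0,0],[0.6,0,0],[0.7,0,0],[0.8,0,0],[0.9,0,0],[1.0,0,0]]}' && python3 arc.py '[.5689,.0417]'
```

```text
clock: 14.15
position: [0.4905, 0.0078, 0.1095]
ee_rot: [0.664, 0.244, 0.663, -0.245]
contact_force: [-1.1, -2.4, 5.7]
width: 0.0286
P [0.5689 0.0417] rad 0.08535569267380114 to go 0.368 F [-1.1 -2.4  5.7] q6 -0.987
1 [0.0, 0.41, -0.75] 0.1
2 [0.0, 0.9, -1.45] 0.2
3 [0.0, 1.46, -2.1] 0.3
4 [0.0, 2.07, -2.69] 0.4
5 [0.0, 2.74, -3.21] 0.5
6 [0.0, 3.47, -3.67] 0.6
7 [0.0, 4.23, -4.05] 0.7
8 [0.0, 5.03, -4.35] 0.8
9 [0.0, 5.85, -4.57] 0.9
10 [0.0, 6.69, -4.71] 1.0
```

```bash
python3 -m creep '{"delta_pos":[[0,0.41,-0.75],[0,0.9,-1.45],[0,1.46,-2.1],[0,1.65,-2.29],[0,1.74,-2.38],[0,1.74,-2.38]],"dr":[[0.1,0,0],[0.2,0,0],[0.3,0,0],[0.33,0,0],[0.345,0,0],[0.345,0,0]]}' && python3 arc.py '[.5689,.0417]' | head -3
```

```text
clock: 14.75
position: [0.4834, 0.037, 0.1095]
ee_rot: [0.613, 0.353, 0.612, -0.354]
contact_force: [-1.1, -1.0, 7.7]
width: 0.0288
P [0.5689 0.0417] rad 0.08566717908438691 to go 0.015 F [-1.1 -1.   7.7] q6 -0.589
1 [0.0, 0.42, -0.74] 0.1
2 [0.0, 0.92, -1.44] 0.2
```

```bash
for i in 1; do python3 -m creep '{"delta_pos":[[0,0.05,-0.085],[0,0.1,-0.17],[0,0.1,-0.17]],"dr":[[0.012,0,0],[0.024,0,0],[0.024,0,0]]}'; done; python3 -m creep '{"delta_pos":[[0,0.025,-0.043],[0,0.05,-0.085],[0,0.05,-0.085]],"dr":[[0,0,0],[0,0,0],[0,0,0]]}'
```

```text
clock: 15.05
position: [0.4833, 0.0389, 0.1095]
ee_rot: [0.609, 0.36, 0.608, -0.361]
contact_force: [-1.5, -0.8, 7.7]
width: 0.0286
clock: 15.35
position: [0.4833, 0.0396, 0.1095]
ee_rot: [0.609, 0.36, 0.608, -0.361]
contact_force: [-2.7, -2.4, 8.4]
width: 0.029
```

```bash
python3 -m creep '{"delta_pos":[[0,0.025,-0.043],[0,0.05,-0.085],[0,0.05,-0.085]],"dr":[[0,0,0],[0,0,0],[0,0,0]]}'; python3 -m creep '{"delta_pos":[[0,0.025,-0.043],[0,0.05,-0.085],[0,0.05,-0.085]],"dr":[[0,0,0],[0,0,0],[0,0,0]]}'
```

```text
clock: 15.65
position: [0.4833, 0.0399, 0.1095]
ee_rot: [0.609, 0.359, 0.608, -0.362]
contact_force: [-2.4, -3.4, 8.7]
width: 0.0288
clock: 15.95
position: [0.4833, 0.0401, 0.1095]
ee_rot: [0.609, 0.359, 0.607, -0.362]
contact_force: [-2.9, -5.5, 8.7]
width: 0.0285
```

The arm is at its stop: commanded 1 mm steps now give only force. Next I turn the screw clockwise.

```bash
cat > m.py <<'E'
from h import *
s,t,M=pose();y=np.arctan2(M[1,1],M[0,1]);print('yaw',y.round(4),'q6',s['qpos'][5].round(3),'Mz',s['moment'].round(3),'F',s['contact_force'].round(1),'eff6',s['effort'][5].round(3),t.round(4),s['clock'],s['width'])
E
python3 m.py; python3 -m creep '{"delta_pos":[[0.02,0,0],[0.04,0,0],[0.06,0,0],[0.09,0,0],[0.11,0,0],[0.13,0,0],[0.15,0,0],[0.18,0,0],[0.2,0,0],[0.22,0,0]],"dr":[[0.14,0,0],[0.28,0,0],[0.42,0,0],[0.56,0,0],[0.7,0,0],[0.84,0,0],[0.98,0,0],[1.12,0,0],[1.26,0,0],[1.4,0,0]]}' >/dev/null; python3 m.py
```

```text
yaw 0.5013 q6 -0.555 Mz [-1.076  0.498 -0.083] F [-2.9 -5.5  8.7] eff6 -0.055 [0.4833 0.0401 0.1095] 15.95 0.028454430807964774
yaw -0.9045 q6 0.851 Mz [-0.965  0.097  0.014] F [ 0.6 -6.7  5.2] eff6 -1.108 [0.4849 0.04   0.1074] 16.95 0.029007500683597344
```

```bash
python3 -m creep '{"delta_pos":[[0.02,0,0],[0.04,0,0],[0.06,0,0],[0.08,0,0],[0.1,0,0],[0.11,0,0],[0.13,0,0],[0.14,0,0],[0.14,0,0]],"dr":[[0.12,0,0],[0.24,0,0],[0.36,0,0],[0.48,0,0],[0.6,0,0],[0.7,0,0],[0.8,0,0],[0.9,0,0],[0.9,0,0]]}' >/dev/null; python3 m.py; python3 -m creep '{"delta_pos":[[0.01,0,0],[0.02,0,0],[0.02,0,0]],"dr":[[0.05,0,0],[0.1,0,0],[0.1,0,0]]}' >/dev/null; python3 m.py;python3 -m creep '{"delta_pos":[[0.01,0,0],[0.02,0,0],[0.02,0,0]],"dr":[[0.05,0,0],[0.1,0,0],[0.1,0,0]]}' >/dev/null; python3 m.py
```

```text
yaw -1.7999 q6 1.747 Mz [-1.512 -0.035 -0.037] F [  0.8 -10.    5. ] eff6 0.33 [0.4853 0.0389 0.106 ] 17.85 0.028756538216839402
yaw -1.899 q6 1.846 Mz [-1.515  0.009 -0.019] F [-0.2 -9.6  6.1] eff6 0.146 [0.4853 0.0388 0.1059] 18.15 0.028740432618560387
yaw -1.9989 q6 1.946 Mz [-1.605 -0.033 -0.039] F [  0.4 -11.1   7.1] eff6 0.146 [0.4852 0.0387 0.1057] 18.45 0.029090440629779387
```

```bash
for i in 1 2; do python3 -m creep '{"delta_pos":[[0.01,0,0],[0.015,0,0],[0.015,0,0]],"dr":[[0.05,0,0],[0.1,0,0],[0.1,0,0]]}' >/dev/null; python3 m.py;done
```

```text
yaw -2.0988 q6 2.046 Mz [-1.722  0.024 -0.003] F [  0.3 -11.3   6.1] eff6 0.146 [0.4852 0.0386 0.1055] 18.75 0.02868085060551094
yaw -2.1987 q6 2.146 Mz [-1.776 -0.009 -0.037] F [  0.  -10.7   6.2] eff6 0.146 [0.4851 0.0384 0.1054] 19.05 0.028883388812230303
```

```bash
for i in 1 2; do python3 -m creep '{"delta_pos":[[0.01,0,0],[0.015,0,0],[0.015,0,0]],"dr":[[0.05,0,0],[0.1,0,0],[0.1,0,0]]}' >/dev/null; python3 m.py;done
```

```text
yaw -2.2986 q6 2.246 Mz [-1.795  0.037 -0.03 ] F [ -0.1 -10.8   6.4] eff6 0.145 [0.485  0.0383 0.1052] 19.35 0.02884372198545538
yaw -2.3975 q6 2.345 Mz [-1.797  0.091  0.188] F [ -0.3 -12.    6.5] eff6 0.388 [0.4848 0.0383 0.1051] 19.65 0.028475702962268267
```

```bash
python3 -m creep '{"delta_pos":[[0,0,0],[0,0,0]],"dr":[[0.03,0,0],[0.03,0,0]]}' >/dev/null; python3 m.py; python3 -m creep '{"delta_pos":[[0,0,0],[0,0,0]],"dr":[[0.03,0,0],[0.03,0,0]]}' >/dev/null; python3 m.py
```

```text
yaw -2.4278 q6 2.375 Mz [-1.651  0.134  0.108] F [ -1.2 -11.    6.3] eff6 0.215 [0.4845 0.0386 0.1051] 19.85 0.02911290941474708
yaw -2.4581 q6 2.405 Mz [-1.426  0.257  0.081] F [-1.9 -9.1  7.5] eff6 0.178 [0.4843 0.0389 0.1051] 20.05 0.028654134678299772
```

```bash
cp wrist.npz w7.npz; cat > mark.py <<'E'
from h import *
def mk(im,n):
    p=im['pixels'][255:310,290:348].astype(np.uint8);g=cv2.cvtColor(p,cv2.COLOR_BGR2GRAY)
    H=cv2.HoughCircles(cv2.resize(g,None,fx=4,fy=4),cv2.HOUGH_GRADIENT,1.5,200,param1=80,param2=20,minRadius=60,maxRadius=140)
    dark=((g>40)&(g<105)).astype(np.uint8)
    yy,xx=np.mgrid[:g.shape[0],:g.shape[1]];r=np.hypot(xx-28.3,yy-26.7)
    for thr in(115,125,140):
        v,u=np.nonzero((g>thr)&(r<18))
        if len(v)<4: continue
        l=cv2.fitLine(np.stack([u,v],1).astype(np.float32),cv2.DIST_L2,0,.01,.01).ravel();print(n,thr,len(v),'ang',np.degrees(np.arctan2(l[1],l[0])).round(1),'cent',u.mean().round(1),v.mean().round(1))
    print(H)
if __name__=='__main__':
    mk(np.load('w7.npz'),'w7');mk(grab('wrist'),'now')
E
python3 mark.py; python3 m.py
```

```text
w7 115 56 ang 37.2 cent 35.3 34.8
w7 125 50 ang 37.2 cent 35.3 34.8
w7 140 45 ang 37.9 cent 35.3 34.8
[[[113.25 123.75  94.2 ]]]
now 115 56 ang 10.9 cent 37.0 30.6
now 125 47 ang 31.4 cent 38.0 30.5
now 140 40 ang 30.2 cent 37.8 30.4
[[[122.25 113.25 100.2 ]]]
yaw -2.4578 q6 2.405 Mz [-1.553  0.245  0.107] F [-2.  -9.3  7.5] eff6 0.094 [0.4843 0.0389 0.105 ] 20.1 0.028970506194368986
```

The knob mark slipped about 7° relative to the tool, which suggests the screw is seated. I'll confirm with a firmer grip.

```bash
python3 -m creep '{"delta_pos":[[0,0,0],[0,0,0],[0,0,0]],"dr":[[0,0,0],[0,0,0],[0,0,0]]}' - 80 >/dev/null; python3 m.py; python3 -m creep '{"delta_pos":[[0,0,0],[0,0,0],[0,0,0]],"dr":[[0.04,0,0],[0.08,0,0],[0.08,0,0]]}' >/dev/null; python3 m.py; python3 mark.py
```

```text
yaw -2.4577 q6 2.405 Mz [-1.531  0.4    0.114] F [ -2.3 -11.2   7.8] eff6 0.106 [0.4843 0.0389 0.1052] 20.4 0.027874662410403615
yaw -2.5394 q6 2.486 Mz [-1.059  0.548 -0.069] F [-3.1 -7.7 10.4] eff6 0.081 [0.4836 0.0399 0.1052] 20.7 0.027972616966237873
w7 115 56 ang 37.2 cent 35.3 34.8
w7 125 50 ang 37.2 cent 35.3 34.8
w7 140 45 ang 37.9 cent 35.3 34.8
[[[113.25 123.75  94.2 ]]]
now 115 107 ang -47.3 cent 32.9 34.4
now 125 64 ang -52.3 cent 35.4 30.9
now 140 39 ang 27.5 cent 38.1 27.4
[[[120.75 107.25 104.1 ]]]
```

The knob slipped along the pads at the seat. The four TCP readings taken during the turn lie on a circle round a knob axis of (0.4840, 0.0390), so I'll release, re-centre there, wind back a little and regrip.

```bash
python3 -m creep '{"delta_pos":[[0,0,0],[0,0,0],[0,0,0],[0,0,0]],"dr":[[0,0,0],[0,0,0],[0,0,0],[0,0,0]]}' 0.15 40 >/dev/null; python3 m.py; python3 - <<'E'
from h import *
plan([.4840,.0390,.105],-1.5)
E
```

```text
yaw -2.5416 q6 2.486 Mz [-0.014  0.02   0.028] F [ 0.4  0.2 -0.1] eff6 -0.003 [0.4832 0.0428 0.1037] 21.15 0.04907949700834548
tcp [0.4832 0.0428 0.1037] yaw_y -2.542 q6 2.486 q1 -0.055 delta cm [-0.13  0.15 -0.36] dr [-1.042  0.    -0.   ] F [ 0.4  0.2 -0.1] w 0.0491 t 21.15
```

```bash
python3 -m creep '{"delta_pos":[[-0.1,0.15,-0.36],[-0.1,0.15,-0.36],[-0.1,0.15,-0.36],[-0.1,0.15,-0.36],[-0.1,0.15,-0.36],[-0.1,0.15,-0.36],[-0.1,0.15,-0.36],[-0.1,0.15,-0.36],[-0.1,0.15,-0.36],[-0.1,0.15,-0.36]],"dr":[[-0.13,0,0],[-0.26,0,0],[-0.39,0,0],[-0.52,0,0],[-0.65,0,0],[-0.78,0,0],[-0.91,0,0],[-1.04,0,0],[-1.04,0,0],[-1.04,0,0]]}' >/dev/null; python3 m.py; python3 -m creep '{"delta_pos":[[0,0,0],[0,0,0],[0,0,0],[0,0,0],[0,0,0],[0,0,0]],"dr":[[0,0,0],[0,0,0],[0,0,0],[0,0,0],[0,0,0],[0,0,0]]}' -1 60 >/dev/null; python3 m.py; python3 mark.py
```

```text
yaw -1.5044 q6 1.441 Mz [-0.027  0.005  0.032] F [ 0.2 -0.8 -0.3] eff6 -0.031 [0.4841 0.0389 0.1048] 22.15 0.04920421550580456
yaw -1.502 q6 1.439 Mz [-0.423  0.198 -0.07 ] F [-0.9 -2.8  3.9] eff6 -0.038 [0.4842 0.0385 0.1052] 22.75 0.028039697845738575
w7 115 56 ang 37.2 cent 35.3 34.8
w7 125 50 ang 37.2 cent 35.3 34.8
w7 140 45 ang 37.9 cent 35.3 34.8
[[[113.25 123.75  94.2 ]]]
now 115 66 ang 90.0 cent 28.5 36.2
now 125 64 ang 90.0 cent 28.5 36.5
now 140 64 ang 90.0 cent 28.5 36.5
[[[101.25 101.25  77.85]]]
```

```bash
for i in 1 2 3; do python3 -m creep '{"delta_pos":[[0,0,0],[0,0,0]],"dr":[[0.03,0,0],[0.03,0,0]]}' >/dev/null; python3 m.py; done
```

```text
yaw -1.5298 q6 1.467 Mz [-0.362  0.181  0.661] F [-0.2 -2.5  4.4] eff6 0.775 [0.4842 0.0385 0.1052] 23.0 0.02841549230427523
yaw -1.5619 q6 1.499 Mz [-0.598 -0.124 -0.05 ] F [ 1.2 -2.5  4. ] eff6 0.067 [0.485  0.0385 0.1052] 23.2 0.028282621610628007
yaw -1.5891 q6 1.526 Mz [-0.579 -0.218  0.829] F [ 1.7 -3.3  3.8] eff6 0.94 [0.4849 0.0385 0.1052] 23.4 0.028378691852764273
```

It is definitely seated: torque climbs to 0.7–0.8 N m against the stop, versus about 0.15 while turning. Now I back off a quarter turn, adding 0.03 rad for pad wind-up.

```bash
python3 mark.py | tail -4;  python3 -m creep '{"delta_pos":[[-0.03,0,0],[-0.06,0,0],[-0.08,0,0],[-0.11,0,0],[-0.13,0,0],[-0.15,0,0],[-0.17,0,0],[-0.2,0,0],[-0.22,0,0],[-0.22,0,0]],"dr":[[-0.14,0,0],[-0.3,0,0],[-0.44,0,0],[-0.58,0,0],[-0.72,0,0],[-0.86,0,0],[-1.0,0,0],[-1.14,0,0],[-1.28,0,0],[-1.4,0,0]]}' >/dev/null; python3 m.py;python3 -m creep '{"delta_pos":[[-0.01,0,0],[-0.03,0,0],[-0.03,0,0],[-0.03,0,0]],"dr":[[-0.1,0,0],[-0.2,0,0],[-0.2,0,0],[-0.2,0,0]]}' >/dev/null; python3 m.py; python3 mark.py|tail -4
```

```text
now 115 57 ang 85.1 cent 29.2 37.2
now 125 56 ang 85.0 cent 29.2 37.2
now 140 44 ang 83.6 cent 29.3 36.8
[[[117.75 116.25  94.95]]]
yaw -0.1881 q6 0.124 Mz [-0.115 -0.005 -0.018] F [-0.8 -0.1  5.1] eff6 0.868 [0.4841 0.0395 0.1073] 24.45 0.02828081638199237
yaw 0.0053 q6 -0.069 Mz [0.112 0.126 0.005] F [-1.3 -0.1  4.2] eff6 0.004 [0.4839 0.0394 0.1075] 24.85 0.02805771961926859
now 115 56 ang 87.8 cent 28.4 37.4
now 125 52 ang 87.0 cent 28.3 37.5
now 140 42 ang 85.8 cent 28.2 37.4
[[[113.25 119.25  93.  ]]]
```

```bash
python3 -m creep '{"delta_pos":[[0,0,-0.08],[0,0,-0.15],[0,0,-0.15],[0,0,-0.15]],"dr":[[0,0,0],[0,0,0],[0,0,0],[0,0,0]]}' >/dev/null; python3 m.py; python3 mark.py|tail -4; python3 - <<'E'
from h import *
im=grab('top');b=grab('scene')
A=cv2.resize(im['pixels'][150:250,215:375],None,fx=4,fy=4,interpolation=cv2.INTER_CUBIC)
B=cv2.resize(b['pixels'][130:330,220:420],None,fx=2,fy=2);B=B[:, :400]
w=cv2.resize(np.load('wrist.npz')['pixels'],(400,250))
right=cv2.resize(w,(400,250))
out=np.zeros((600,800,3),np.uint8);out[:250,:400]=cv2.resize(A,(400,250));out[:250,400:]=right;out[250:600,:400]=B[:350];
cv2.imwrite('pics/fin.png',out)
E
```

```text
yaw 0.0064 q6 -0.066 Mz [-0.523  0.093 -0.028] F [-0.8 -3.6  5.2] eff6 -0.026 [0.4839 0.0397 0.1076] 25.3 0.028010683426345568
now 115 52 ang 87.5 cent 28.4 37.9
now 125 48 ang 86.7 cent 28.2 38.0
now 140 39 ang 82.8 cent 28.2 37.9
[[[113.25  77.25 139.05]]]
```

View pics/fin.png

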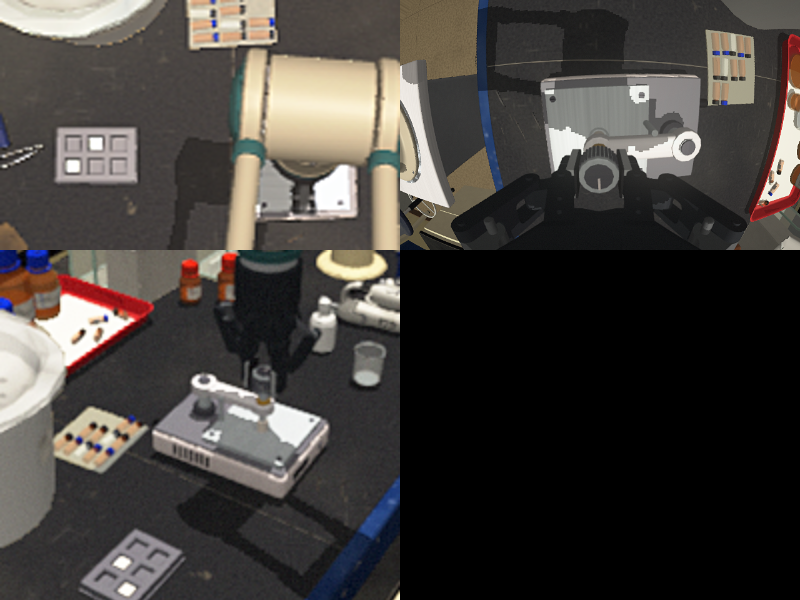

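The arm lies over the well with the knob gripped (scene panel about (262,385)). The chips, forceps, beaker and bottle are where they started. I'm handing in.

```bash
python3 -c "
from rig import manip
print(manip.sign_off())"
```

```text
the job is handed in; nothing more can be done
None
```

The job is done and handed in at about 25 s of the 67 s allowed. The pellet stands in the analyser well, the clamp arm is at its stop, and the screw was seated, then backed off a quarter turn. The gripper still holds the knob.

**Last checks**
- **Pellet:** after release it stood upright in the well, within about 0.5 px of where the image should show it. It was not visible again once the arm was over it.
- **Arm at its stop:** a 1.5 mm push gave only 0.3 mm of movement and 3.6 N, so it is against the stop. After the back-off it may have stood about 0.5 mm off, so I pushed it back in and held it there.
- **Screw seating:** the knob turned about 2.93 rad clockwise. Torque then rose to 0.7–0.8 N m, against about 0.15 N m while turning.
- **Back-off:** the mark on the knob shows about 1.55 rad, against 1.571 rad for a quarter turn.
- **Bystanders:** the chips are still in their pockets, and the forceps, beaker and squeeze bottle look unmoved.

**What disagreed**
- **Knob slip:** the knob slipped in the pads when the screw first seated. I released it, re-centred, gripped again with 60 N and checked the seat before backing off.
- **Camera offset:** the top and wrist cameras disagreed by up to about 4 mm sideways. I worked from the close wrist views.
- **Pellet width:** with the pellet gripped, the fingers read 11 mm instead of its 14 mm. The picture showed it properly held.

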